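# Bed the guards van and latch the stand's gate

### The arm

A 6-joint arm with a two-finger parallel gripper is mounted at the origin on the work surface. World frame = base frame: x ahead of the robot, y to its left, z up, the work surface at z = 0. Lengths are in m, angles in rad, forces in N, time in s.
With the tool pointing down it reaches from about 0.35 to 0.975 m from the base axis. Payload 4.9 kg.
Tool frame: the origin (TCP) lies on the centre line of the jaws, within the pads' length; the fingertips stand 14 mm ahead of it and the grasp point (between the pads) lies 5 mm behind it (manip.nose_length is the distance from the TCP to the fingertips, in m); z points along the fingers, y is the line along which they close (so a half turn about z gives the same grasp; the last joint's range is limited). The gripper opens to 85 mm and grips with 20 to 120 N. Pads are 22 mm wide; open, the fingers measure 114 mm over their backs; the gripper's body (76 mm by 85 mm) begins 54 mm behind the grasp point. The pads swing forward as they close: fully open they stand 13 mm farther back than shut.
Start: joints at [-1.465, 0.053, 1.613, -0, 1.476, -0.119], TCP at [0.139, -0.609, 0.22] pointing down, gripper open.
Joint ranges: [-3.01, 3.01], [-1.01, 2.22], [0.06, 2.58], [-1.02, 4.17], [0.09, 2.62], [-3.14, 3.14]. Speed limits (rad/s): [2.57, 2.57, 3.14, 3.14, 3.14, 3.14].

### API

Orientations are given as a unit quaternion [w, x, y, z].
In Python, from plant import manip, imaging gives the robot as it stands.
- The arm moves only by the tool play_rows, never from a script. Its argument "commands" is a list of rows, each a list of 6 numbers: the shift along the tool's x, y, z in mm, then the turn, a rotation vector about the tool's x, y, z in degrees. A call has 1 to 5 rows; each row shifts and turns the commanded pose from where the row before left it, along the tool's axes as they then stand; what a row does not reach is not made up. A row lasts 1/12 s, in which the tool goes at most 41.7 mm and 7.16 degrees, less where a joint would pass 70% of its speed; a pose out of reach is approached as far as the arm can. A call is refused whole if a number of a shift passes 41.7 or a number of a turn 7.16, either way. A call with a gripper value outside its range is refused whole. "hand" is the finger opening in mm, from 0 to 85.4, set as the call begins (left out, the last holds). The fingers move at their own pace and stop on an object; the grip force is fixed at half the most. Time passes only in rows, so rows that do not move let the fingers close. It gives the time, the measured TCP pose, the force, the opening and the grip force at its end, in the units of the state.
- manip.state(): the state, without advancing time (a new reading comes with each control period).
- imaging.grab_frame(name): name is "side" or "top" or "wrist"; returns a dict with "image" (384x512x3 uint8, red, green, blue), "fx", "fy", "cx", "cy" (pixels), "R" (3x3) and "t" (3): a world point X has camera coordinates R X + t; the wrist camera has in their place "mount" (4x4, takes a point from camera to tool coordinates, whose origin is the TCP and whose axes are the flange's). Camera axes: x right, y down, z forward; pixel columns grow to the right and rows downward; lengths in m; the calibration is good to about 2 mm. A picture is of the moment at which its call begins: read the wrist's pose just before it. There is no depth.
- manip.job_done(): hands the job in; it is judged then, once.
The state is a dict: "time": time; "joint_pos": joint angles; "joint_vel": joint speeds; "joint_efforts": joint torques, N m; "tool_pos": TCP position; "tool_rot": TCP orientation; "contact_force": force on the tool from outside, world axes, zero at the start; "ft_torque": the same for the moment, N m; "gripper_width": opening from 0.0 (shut) to 1.0 (fully open); "grasp_force": force on a finger pad.
Only numpy, scipy, OpenCV 4.12 (cv2) and the standard library are available. Lean on these libraries where they do the work, as an engineer would, in place of code of your own. Each camera call takes 0.05 s, during which the arm holds its last target. There are 200 camera calls.

### The job

Set the guards van down gently on the cork bed in the empty lane of the wooden stand, lengthwise in the lane and on its wheels, and let go of it. Then swing the stand's gate shut and push it, slowly and with no more than about 20 N, until its sprung tongue has ridden over the strike and snapped in, so that the gate stays shut when you take your hand away. Leave the other rolling stock and everything else on the shelf where it is.

Things in the scene. Friction and masses are not known exactly. Their poses are not given: they have to be found in the camera images.
- van_mid (a point): Guards van: loose closed plastic box wagon, flat sides, 90 mm long (its x; roof 92), 34 wide (y), 48 high (z), 85 to 170 g, standing on its wheels left of the stand. This point is its centre, 24 mm above its underside. The sides to grip run from 12 to 48 mm above the underside; a 5 mm chimney stands on the roof. Either end may face the gate.
- cork_bed: Cork mat fixed in the one empty lane (any of three): 96 mm along its x (the lane), 34 wide, 4 thick; origin at the centre of its underside, 12 mm above the shelf. The bedded van's centre is 28 mm above this origin. The lane is 40 mm wide between dividers whose tops are 30 mm above the shelf.
- stand: Fixed wooden stand 124 mm (x) by 184 mm (y), origin at the centre of its underside on the shelf, turned up to 0.2 rad. Three lanes along its x, open above and at the front (-x, towards the robot), centred at y = -60, 0, +60 mm; back wall at +x 38 mm high. Just right of the gate's free end a post 74 mm high carries the steel strike, with a rubber buffer behind the gate.
- gate (a joint): Gate across the stand's front, rad: 0 = parallel to the stand's y; grows as the free (right, -y) end swings towards the robot. Wooden panel 190 mm long (toe to 201), 8 thick, 16 to 56 mm above the shelf; bolt housing on top of the free end to 71 mm. Turns easily and stays where left; the tongue meets the strike between -0.02 and 0.16. Latched and let go it rests within 0.09 of 0.
- gate_push (a point): Middle of the 34 mm square brass push plate on the gate's outer face, 125 mm from the hinge, 40 mm above the shelf. Axes: +x closing direction, -y towards the free end. Pushed here, riding over takes up to 8 N, then a stiff buffer answers (12 N per mm): a slow push reaching 11 to 14 N is fully home, over 20 N strains the gate. Nearer the free end the post is in the way.
- gate_hinge (a point): Point on the gate's vertical hinge axis (its left end seen from the robot), 40 mm above the shelf; the gate's outer face lies 4 mm from this axis on the robot's side, the push plate 5 mm.
- tongue (a joint): How far the sprung tongue at the gate's free end is pressed in, m: 0 = out (3 N spring), about 0.0055 while riding over the strike, back to 0 once snapped in. 9 mm high, 64 mm above the shelf, slope on its leading side. Post, strike and buffer are set by eye: the gate angle at which it snaps in is anywhere from -0.09 to 0.09; push by feel.
- buffer (a joint): How far the rubber buffer behind the gate's free end is pressed in by the gate, m: 0 = untouched; latched and let go, the gate is held against it, pressing it in about 0.001.
- tender: Black tender, 84 by 32 by 37 mm, loose, standing in one of the lanes with its top 49 mm above the shelf; origin at the centre of its underside. To be left alone.
- flat_wagon: Low brass flat wagon with stakes, 96 by 30 by 26 mm, loose, standing in another lane, its top 38 mm above the shelf; origin at the centre of its underside. To be left alone.
- tweezers_block: Wooden block 50 by 70 by 30 mm with steel tweezers standing in it up to 98 mm, loose, to the right of the stand. To be left alone.
- glue: Small glue bottle, 36 mm across and 80 mm high, loose, right of the stand. To be left alone.
- screw_jar: Jar of 48 mm diameter and 50 mm height, loose, left of the stand and beyond the van. To be left alone.
- screwdriver: Screwdriver 150 mm long lying at the left front of the shelf, loose. To be left alone.
There are look-alikes about, which are no part of the job. Leave any purple or red look-alike of the part that bears buffer alone.

How it is judged:
On the way, in this order (a step that is already met when the one before it is completed fails the run):
1. the guards van is lowered onto the cork bed, lengthwise and on its wheels, while still held (within 6 mm of the bed: not dropped in) (x of van_mid in the frame of cork_bed between -0.012 and 0.012 m and y of van_mid in the frame of cork_bed between -0.006 and 0.006 m and angle between van_mid's own z axis and vertical below 0.08 rad and angle between the x axis of van_mid and the x axis of cork_bed, either way round below 0.15 rad and z of van_mid in the frame of cork_bed between 0.022 and 0.034 m and contact force between the fingers and van above 0.3 N).
2. with the van let go on its bed, the gate is pushed home and the tongue has snapped in behind the strike (value of joint gate below 0.1 rad and value of joint buffer above 0.0003 m and value of joint tongue below 0.0015 m and x of van_mid in the frame of cork_bed between -0.012 and 0.012 m and y of van_mid in the frame of cork_bed between -0.006 and 0.006 m and angle between van_mid's own z axis and vertical below 0.08 rad and angle between the x axis of van_mid and the x axis of cork_bed, either way round below 0.15 rad and z of van_mid in the frame of cork_bed between 0.024 and 0.032 m and contact force between the fingers and van below 0.1 N), for 0.2 s.
At the end, for the whole second after the job is handed in: Van at rest on its wheels on the cork bed: centre within 12 mm along, 6 across, 4 in height; within 0.15 rad of lengthwise, 0.08 of upright. Gate shut (under 0.1 rad) and at rest, its tongue snapped out (pressed in under 1.5 mm) behind the strike, holding it on the buffer (over 0.3 mm) (value of joint gate below 0.1 rad and value of joint buffer above 0.0003 m and value of joint tongue below 0.0015 m and x of van_mid in the frame of cork_bed between -0.012 and 0.012 m and y of van_mid in the frame of cork_bed between -0.006 and 0.006 m and angle between van_mid's own z axis and vertical below 0.08 rad and angle between the x axis of van_mid and the x axis of cork_bed, either way round below 0.15 rad and z of van_mid in the frame of cork_bed between 0.024 and 0.032 m and linear speed of van below 0.02 m/s and velocity of joint gate between -0.05 and 0.05 rad/s); the robot touches nothing.
It fails at once if the robot pushes on the gate or tongue with more than 20 N (contact force between any of the arm, the fingers and gate above 20 N).
It fails at once if the tender or the flat wagon is shifted by more than 10 mm (distance of any of tender, flat_wagon from where it was at the start of the episode above 0.01 m).
It fails at once if another thing on the shelf is shifted by more than 20 mm (distance of any of tweezers_block, glue, screw_jar, screwdriver from where it was at the start of the episode above 0.02 m).
It also fails if it takes over 50 s, if anything falls off the work surface, if the arm or the gripper's body presses on something with over 40 N, if the wrist force passes 120 N, or if a joint passes its speed limit or range.

## Working session

There is one attempt and no reset: what is moved stays moved. The work goes in short steps, Python scripts to look and compute and a tool call to move; the robot and the scene stay as the last step left them, time stands still between calls to the robot, and variables do not carry over. Pictures are saved under pics/ and viewed, at most 10 in all, crops included, and the job is handed in when it is done.

Besides the shell and the picture viewer there is one more tool, called after "Request:" by a JSON object that holds its "method" and its "body". play_rows: Moves the arm, as the interface text tells. Its arguments: {"type":"object","properties":{"commands":{"type":"array","items":{"type":"array","items":{"type":"number"}}},"hand":{"type":"number"}},"required":["commands"]}

```bash
mkdir -p pics
python3 - <<'E'
from plant import manip, imaging
import cv2,numpy as np
s=manip.state();print(s)
for n in("top","side"):
    f=imaging.grab_frame(n);cv2.imwrite(f"pics/{n}0.png",f["image"][:,:,::-1]);print(n,f["fx"],f["fy"],f["cx"],f["cy"],np.round(f["R"],4).tolist(),f["t"])
    np.savez(f"{n}.npz",**f)
f=imaging.grab_frame("wrist");print(f["mount"],f["fx"],f["cx"],f["cy"],manip.nose_length)
E
```

```text
{'time': 0.0, 'joint_pos': array([-1.46500961e+00,  5.33512218e-02,  1.61430235e+00,  1.09725377e-05,
        1.47600749e+00, -1.19003887e-01]), 'joint_vel': array([-0.00147306, -0.0005178 , -0.00038153,  0.00092224,  0.00010304,
       -0.00040547]), 'joint_efforts': array([ 3.22395772e-04, -3.93684447e+01, -3.70174026e+01, -8.20743981e-05,
        7.09510467e-03, -6.96211046e-06]), 'tool_pos': array([ 0.13924578, -0.60862276,  0.21876156]), 'tool_rot': array([-1.03414338e-03,  9.93689822e-01,  1.12158229e-01,  1.22955415e-05]), 'contact_force': array([ 0.41594867, -0.05653419,  0.4825846 ]), 'ft_torque': array([-0.04363865,  0.00375449,  0.0034683 ]), 'grasp_force': 0.0, 'gripper_width': 1.0013118185682726}
top 480.13930255028805 480.13930255028805 252.51909562859436 190.82869530399648 [[-0.0075, -0.9998, -0.0167], [-0.9931, 0.0094, -0.1167], [0.1169, 0.0158, -0.993]] [0.07213614 0.5304007  1.25018983]
side 453.13181996833475 453.13181996833475 255.72525394299507 195.87402075347742 [[1.0, -0.0072, 0.0029], [-0.002, -0.6017, -0.7987], [0.0075, 0.7987, -0.6017]] [-0.51983509  0.09368705  1.28308599]
[[-7.62261983e-05 -9.65495328e-01 -2.60420363e-01  6.68194247e-02]
 [ 9.99999745e-01  1.11406637e-04 -7.05738846e-04 -5.13777884e-05]
 [ 7.10400116e-04 -2.60420350e-01  9.65495073e-01 -1.54685761e-01]
 [ 0.00000000e+00  0.00000000e+00  0.00000000e+00  1.00000000e+00]] 289.4255721288756 256.1532789113377 192.0691896841781 0.014
```

View pics/top0.png

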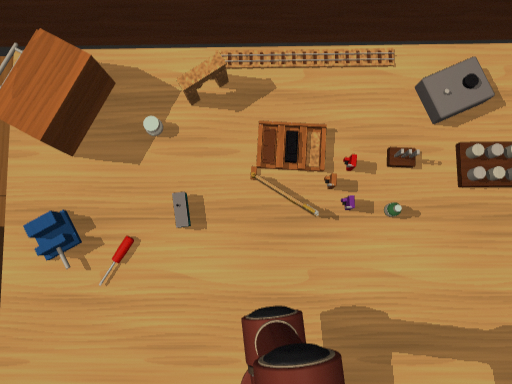

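View pics/side0.png

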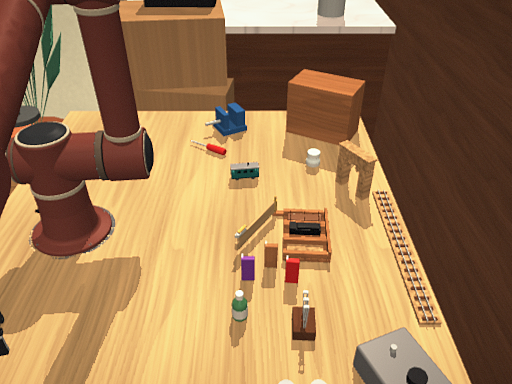

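```bash
cat > h.py <<'E'
import numpy as np,cv2
def ray(n,u,v,z):
    f=np.load(n+".npz");R=f["R"];t=f["t"]
    d=R.T@np.array([(u-f["cx"])/f["fx"],(v-f["cy"])/f["fy"],1]);c=-R.T@t
    return c+d*(z-c[2])/d[2]
E
python3 - <<'E'
import cv2,numpy as np
a=cv2.imread("pics/top0.png")[110:230,160:365];b=cv2.imread("pics/side0.png")[150:285,220:345]
a=cv2.resize(a,None,fx=3.9,fy=3.9,interpolation=cv2.INTER_CUBIC);cv2.imwrite("pics/topc.png",a)
cv2.imwrite("pics/sidec.png",cv2.resize(b,None,fx=4.4,fy=4.4,interpolation=cv2.INTER_CUBIC))
E
```

```text
(no output)
```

View pics/topc.png

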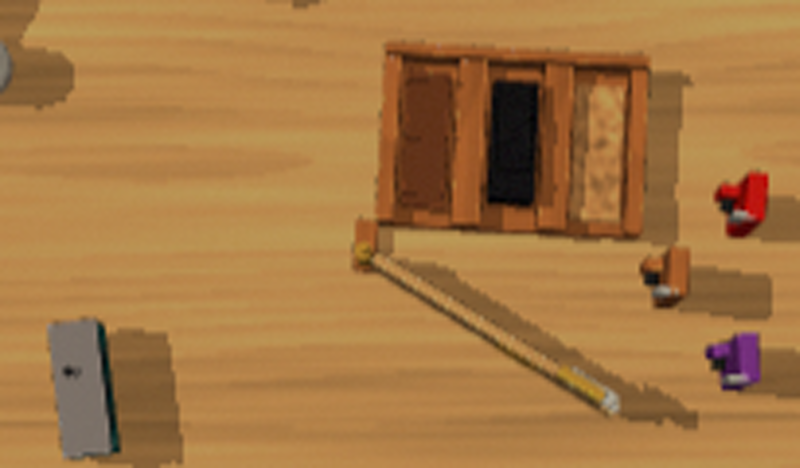

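View pics/sidec.png

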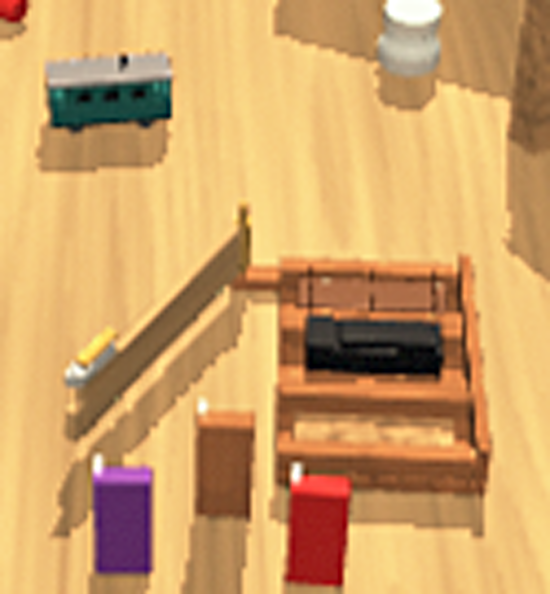

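Run:
```python
from h import *
def tp(x,y,z): return ray("top",160+(x+.5)/3.9-.5,110+(y+.5)/3.9-.5,z)
def sp(x,y,z): return ray("side",220+(x+.5)/4.4-.5,150+(y+.5)/4.4-.5,z)
def P(n,a): print(n,np.round(a*1000,1)[:2])
for n,f,x,y,z in [("van1",tp,48,322,.048),("van2",tp,100,319,.048),("van3",tp,116,452,.048),("van4",tp,63,458,.048),
("cork",tp,574,70,.016),("cork",tp,628,73,.016),("cork",tp,620,224,.016),("cork",tp,568,220,.016),
("backL",tp,386,43,.038),("backR",tp,649,57,.038),("frontR",tp,640,236,.03),("frontL",tp,377,222,.03),
("div1",tp,463,58,.03),("div1f",tp,453,224,.03),("div2 rfr",tp,563,231,.03),("div2 rb",tp,573,66,.03),
("hinge",tp,365,255,.06),("gatefree",tp,612,403,.068),("post",tp,660,262,.074),("posttopR",tp,683,280,.074),
("red",tp,740,200,.07),("purple",tp,735,360,.07),
("svanTL",sp,45,60,.048),("svanTR",sp,170,55,.048),("svanfrontTR",sp,171,82,.048),("svanfrontTL",sp,47,86,.048),
("scork bl",sp,300,440,.016),("scork br",sp,452,443,.016),("sback",sp,487,455,.038),("sbackL",sp,465,258,.038),("sfrontR",sp,278,447,.03),("spost",sp,227,415,.074),("sstrike",sp,203,408,.08),("sgate tip",sp,75,380,.068)]:
    P(n,f(x,y,z))
```

```text
van1 [527.4 280.4]
van2 [529.2 245.1]
van3 [439.1 233.5]
van4 [435.4 269.1]
cork [705.9 -82.2]
cork [ 703.3 -119.9]
cork [ 596.  -111.8]
cork [599.2 -75.8]
backL [721.   49.7]
backR [ 709.  -131.8]
frontR [ 585.2 -123.6]
frontL [596.8  57. ]
div1 [711.8  -3.8]
div1f [594.9   4.7]
div2 rfr [589.2 -70.9]
div2 rb [705.2 -80.1]
hinge [569.4  65.1]
gatefree [467.8 -97.3]
post [ 560.6 -130.5]
posttopR [ 548.4 -145.3]
red [ 602.4 -185.3]
purple [ 495.4 -178.7]
svanTL [437.6 266.5]
svanTR [529.9 273. ]
svanfrontTR [530.2 236.9]
svanfrontTL [440.4 231.9]
scork bl [ 603.7 -103.2]
scork br [ 694.6 -106.2]
sback [ 708.7 -139.1]
sbackL [719.8  43.8]
sfrontR [ 588.8 -123.7]
spost [ 557.1 -143.3]
sstrike [ 543.4 -143.9]
sgate tip [ 470.1 -106.8]
```

Request:
{"method": "play_rows", "body": {"commands": [[0, 0, 0, 0, 0, 7.0], [27.1, -28.3, 0, 0, 0, 0], [27.1, -28.3, 0, 0, 0, 0], [27.1, -28.3, 0, 0, 0, 0], [27.1, -28.3, 0, 0, 0, 0]], "hand": 70}}

```text
time: 0.57
tool_pos: [0.236, -0.484, 0.2194]
tool_rot: [-0.0, 0.999, 0.051, -0.0]
contact_force: [0.4, -0.2, 0.3]
gripper_width: 0.817
grasp_force: 0.0
```

Request:
{"method": "play_rows", "body": {"commands": [[27.1, -28.3, 0, 0, 0, 0], [27.1, -28.3, 0, 0, 0, 0], [27.1, -28.3, 0, 0, 0, 0], [27.1, -28.3, 0, 0, 0, 0], [27.1, -28.3, 0, 0, 0, 0]]}}

```text
time: 0.98
tool_pos: [0.3565, -0.3291, 0.2198]
tool_rot: [-0.0, 0.999, 0.051, 0.0]
contact_force: [0.8, -0.4, 0.2]
gripper_width: 0.824
grasp_force: 0.0
```

Request:
{"method": "play_rows", "body": {"commands": [[27.1, -28.3, 0, 0, 0, 0], [11.4, -38.8, 0, 0, 0, 0], [11.4, -38.8, 0, 0, 0, 0], [11.4, -38.8, 0, 0, 0, 0], [11.4, -38.8, 0, 0, 0, 0]]}}

```text
time: 1.4
tool_pos: [0.4092, -0.139, 0.2197]
tool_rot: [-0.0, 0.999, 0.051, 0.0]
contact_force: [0.8, 0.8, -0.9]
gripper_width: 0.822
grasp_force: 0.0
```

Request:
{"method": "play_rows", "body": {"commands": [[11.4, -38.8, 0, 0, 0, 0], [11.4, -38.8, 0, 0, 0, 0], [11.4, -38.8, 0, 0, 0, 0], [11.4, -38.8, 0, 0, 0, 0], [11.4, -38.8, 0, 0, 0, 0]]}}

```text
time: 1.82
tool_pos: [0.4459, 0.06, 0.22]
tool_rot: [0.0, 0.999, 0.051, 0.0]
contact_force: [1.1, -0.8, 0.0]
gripper_width: 0.817
grasp_force: 0.0
```

Request:
{"method": "play_rows", "body": {"commands": [[11.4, -38.8, 0, 0, 0, 0], [11.4, -38.8, 0, 0, 0, 0], [11.4, -38.8, 0, 0, 0, 0], [11.4, -38.8, 0, 0, 0, 0], [11.4, -38.8, 0, 0, 0, 0]]}}

```text
time: 2.23
tool_pos: [0.4827, 0.2589, 0.2197]
tool_rot: [0.0, 0.999, 0.052, -0.0]
contact_force: [1.4, -0.1, 1.0]
gripper_width: 0.821
grasp_force: 0.0
```

Request:
{"method": "play_rows", "body": {"commands": [[0, 0, 0, 0, 0, 0], [0, 0, 0, 0, 0, 0], [0, 0, 0, 0, 0, 0]]}}

```text
time: 2.48
tool_pos: [0.4827, 0.2566, 0.2195]
tool_rot: [0.0, 0.999, 0.052, -0.001]
contact_force: [-0.5, 0.1, 0.5]
gripper_width: 0.82
grasp_force: 0.0
```

```bash
cat >> h.py <<'E'
from scipy.spatial.transform import Rotation as Ro
def look(name):
    from plant import manip,imaging
    s=manip.state();f=imaging.grab_frame("wrist")
    q=s["tool_rot"];T=np.eye(4);T[:3,:3]=Ro.from_quat([q[1],q[2],q[3],q[0]]).as_matrix();T[:3,3]=s["tool_pos"]
    cv2.imwrite(f"pics/{name}.png",f["image"][:,:,::-1])
    np.savez(name+".npz",M=T@f["mount"],fx=f["fx"],cx=f["cx"],cy=f["cy"],img=f["image"])
    print(s["time"],s["tool_pos"],"yaw",np.arctan2(T[1,0],T[0,0]),"zax",T[:3,2],"w",s["gripper_width"],s["contact_force"])
def wr(name,u,v,z):
    f=np.load(name+".npz");M=f["M"];d=M[:3,:3]@np.array([(u-f["cx"])/f["fx"],(v-f["cy"])/f["fx"],1]);c=M[:3,3]
    return c+d*(z-c[2])/d[2]
E
python3 -c "
from h import *
look('w1')"
```

```text
2.4833 [0.48266937 0.2565651  0.2194683 ] yaw 0.10323232663873372 zax [-9.73637878e-04 -7.98090395e-04 -9.99999208e-01] w 0.820401980704652 [-0.51680398  0.14453528  0.52396988]
```

View pics/w1.png

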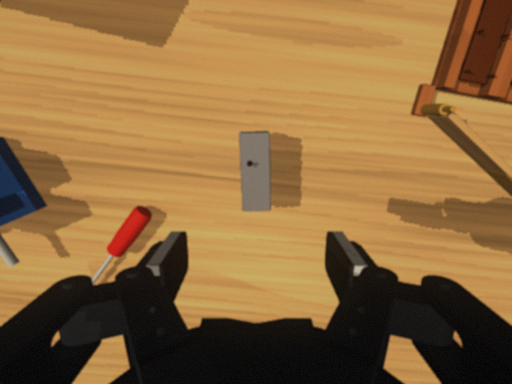

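Run:
```python
from h import *
f=np.load("w1.npz")["img"];hsv=cv2.cvtColor(f,cv2.COLOR_RGB2HSV)
m=((hsv[:,:,1]<60)&(hsv[:,:,2]>80)).astype(np.uint8);m[:120]=0;m[225:]=0;m[:,:225]=0;m[:,290:]=0
p=np.argwhere(m)[:,::-1].astype(np.float32);r=cv2.minAreaRect(p);print(len(p),r)
c=np.array([wr("w1",u,v,.048) for u,v in cv2.boxPoints(r)]);print(np.round(c*1000,1),c.mean(0))
for i in range(4): print(np.linalg.norm(c[i]-c[i-1]),np.arctan2(*(c[i]-c[i-1])[1::-1]))
```

```text
2095 ((254.76858520507812, 170.7432861328125), (77.10090637207031, 28.291156768798828), 88.56790161132812)
[[527.3 279.8  48. ]
 [531.3 248.8  48. ]
 [442.4 236.3  48. ]
 [438.1 269.6  48. ]] [0.48478235 0.25863434 0.048     ]
0.0897767503154507 0.11373241757937183
0.03127261917264038 -1.4431193260846953
0.08971395571699184 -3.0023045451404924
0.03356618678697736 1.7002642255071636
```

Request:
{"method": "play_rows", "body": {"commands": [[2.5, -1.9, 20, 0, 0, -1.4], [0, 0, 35, 0, 0, 0], [0, 0, 35, 0, 0, 0], [0, 0, 35, 0, 0, 0], [0, 0, 30, 0, 0, 0]], "hand": 60}}

```text
time: 2.95
tool_pos: [0.4847, 0.2569, 0.0631]
tool_rot: [0.0, 0.998, 0.062, -0.0]
contact_force: [-0.3, 0.7, -0.2]
gripper_width: 0.701
grasp_force: 0.0
```

Request:
{"method": "play_rows", "body": {"commands": [[0, 0, 20, 0, 0, 0], [0, 0, 10.5, 0, 0, 0], [0, 0, 0, 0, 0, 0], [0, 0, 0, 0, 0, 0]]}}

```text
time: 3.28
tool_pos: [0.4858, 0.2582, 0.0352]
tool_rot: [-0.0, 0.998, 0.063, 0.0]
contact_force: [0.3, 0.4, 0.7]
gripper_width: 0.704
grasp_force: 0.0
```

Request:
{"method": "play_rows", "body": {"commands": [[0, 0, 0, 0, 0, 0], [0, 0, 0, 0, 0, 0], [0, 0, 0, 0, 0, 0], [0, 0, 0, 0, 0, 0], [0, 0, 0, 0, 0, 0]], "hand": 20}}

```text
time: 3.7
tool_pos: [0.487, 0.2582, 0.0376]
tool_rot: [0.001, 0.998, 0.064, 0.001]
contact_force: [-3.2, -5.8, 9.9]
gripper_width: 0.231
grasp_force: 5.0
```

Request:
{"method": "play_rows", "body": {"commands": [[0, 0, 0, 0, 0, 0], [0, 0, 0, 0, 0, 0], [0, 0, 0, 0, 0, 0]]}}

```text
time: 3.95
tool_pos: [0.487, 0.2582, 0.0376]
tool_rot: [0.001, 0.998, 0.064, 0.001]
contact_force: [-2.4, -6.2, 10.2]
gripper_width: 0.232
grasp_force: 5.0
```

```bash
python3 -c "
from h import *
look('w2')"
```

```text
3.95 [0.48702722 0.25821395 0.03762702] yaw 0.12762401689623795 zax [ 0.00308305 -0.00199078 -0.99999327] w 0.23224575458449237 [-2.44650946 -6.22946928 10.20164625]
```

View pics/w2.png

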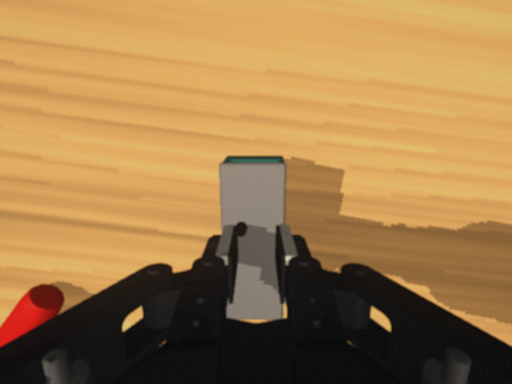

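Run:
```python
from plant import imaging,manip
import cv2,numpy as np
print(manip.state()["joint_pos"],manip.state()["tool_pos"])
s=imaging.grab_frame("side")["image"][:,:,::-1];w=cv2.imread("pics/w2.png")
a=cv2.resize(w[140:330,190:320],(400,585),interpolation=cv2.INTER_CUBIC)
b=cv2.resize(s[115:205,195:256],(396,585),interpolation=cv2.INTER_CUBIC)
cv2.imwrite("pics/c3.png",np.hstack([a,b]))
```

```text
[ 0.35407602  0.06381438  1.92510668 -0.0032343   1.15048593  1.79855049] [0.48700834 0.25821662 0.03763007]
```

View pics/c3.png

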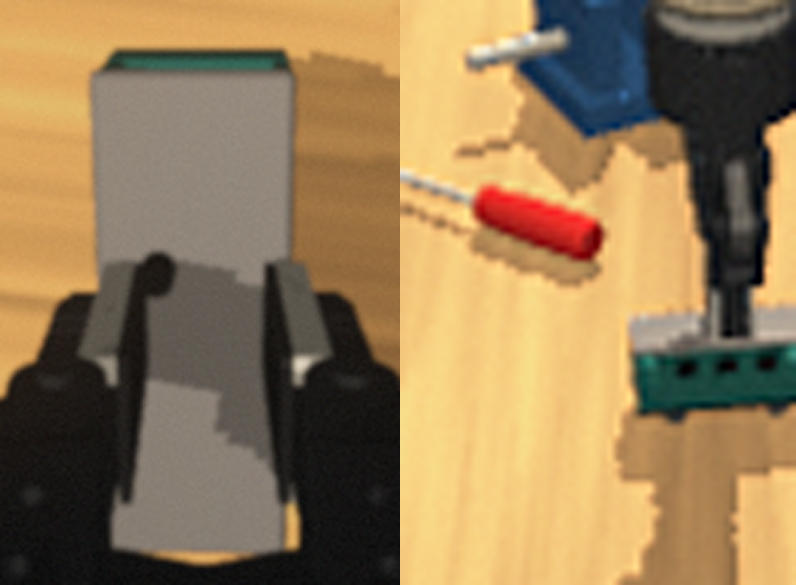

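The picture shows the fingertips standing on the van's roof (crop about (125,262) and (285,262)), so the tips sit about 24 mm less far ahead than stated. I'll open, go 25 mm deeper, and grip again.

Request:
{"method": "play_rows", "body": {"commands": [[0, 0, 0, 0, 0, 0], [0, 0, 0, 0, 0, 0], [0, 0, 0, 0, 0, 0], [0, 0, 0, 0, 0, 0]], "hand": 60}}

```text
time: 4.38
tool_pos: [0.4852, 0.259, 0.0345]
tool_rot: [-0.0, 0.998, 0.064, 0.0]
contact_force: [0.5, 0.8, -0.1]
gripper_width: 0.706
grasp_force: 0.0
```

Request:
{"method": "play_rows", "body": {"commands": [[0, 0, 9, 0, 0, 0], [0, 0, 9, 0, 0, 0], [0, 0, 7, 0, 0, 0], [0, 0, 0, 0, 0, 0], [0, 0, 0, 0, 0, 0]]}}

```text
time: 4.8
tool_pos: [0.4843, 0.2585, 0.0081]
tool_rot: [0.0, 0.998, 0.063, -0.001]
contact_force: [-0.3, -0.4, -0.3]
gripper_width: 0.702
grasp_force: 0.0
```

Request:
{"method": "play_rows", "body": {"commands": [[0, 0, 0, 0, 0, 0], [0, 0, 0, 0, 0, 0], [0, 0, 0, 0, 0, 0], [0, 0, 0, 0, 0, 0], [0, 0, 0, 0, 0, 0]], "hand": 24}}

```text
time: 5.22
tool_pos: [0.4859, 0.259, 0.0101]
tool_rot: [-0.0, 0.998, 0.063, 0.001]
contact_force: [0.1, -0.4, 1.6]
gripper_width: 0.386
grasp_force: 59.8
```

Request:
{"method": "play_rows", "body": {"commands": [[0, 0, -20, 0, 0, 0], [0, 0, -35, 0, 0, 0], [0, 0, -35, 0, 0, 0], [0, 0, -30, 0, 0, 5.52], [0, 0, -10, 0, 0, 5.52]]}}

```text
time: 5.63
tool_pos: [0.4879, 0.2599, 0.1454]
tool_rot: [-0.002, 0.999, -0.035, 0.004]
contact_force: [0.7, 0.3, -0.7]
gripper_width: 0.386
grasp_force: 60.0
```

Request:
{"method": "play_rows", "body": {"commands": [[15.5, 28.7, 0, 0, 0, 0], [15.5, 28.7, 0, 0, 0, 0], [15.5, 28.7, 0, 0, 0, 0], [15.5, 28.7, 0, 0, 0, 0], [15.5, 28.7, 0, 0, 0, 0]]}}

```text
time: 6.05
tool_pos: [0.5532, 0.1092, 0.1392]
tool_rot: [-0.0, 0.999, -0.033, -0.0]
contact_force: [0.6, 1.2, -0.9]
gripper_width: 0.387
grasp_force: 60.0
```

Request:
{"method": "play_rows", "body": {"commands": [[15.5, 28.7, 0, 0, 0, 0], [15.5, 28.7, 0, 0, 0, 0], [15.5, 28.7, 0, 0, 0, 0], [15.5, 28.7, 0, 0, 0, 0], [15.5, 28.7, 0, 0, 0, 0]]}}

```text
time: 6.47
tool_pos: [0.6212, -0.0392, 0.139]
tool_rot: [-0.0, 0.999, -0.033, -0.0]
contact_force: [0.6, 0.6, -0.4]
gripper_width: 0.389
grasp_force: 60.0
```

Request:
{"method": "play_rows", "body": {"commands": [[15.7, 28.7, 0, 0, 0, 0], [15.7, 28.7, 0, 0, 0, 0], [0, 0, 0, 0, 0, 0], [0, 0, 0, 0, 0, 0], [0, 0, 0, 0, 0, 0]]}}

```text
time: 6.88
tool_pos: [0.6481, -0.0967, 0.1388]
tool_rot: [-0.0, 0.999, -0.033, -0.001]
contact_force: [-0.1, 0.3, -1.5]
gripper_width: 0.388
grasp_force: 60.1
```

```bash
python3 -c "
from h import *
look('w3')
w=cv2.imread('pics/w3.png');cv2.imwrite('pics/w3b.png',cv2.resize(w,(768,576),interpolation=cv2.INTER_CUBIC))"
```

```text
6.8833 [ 0.64814365 -0.0967257   0.13879135] yaw -0.06598409998843376 zax [-1.39013311e-03  7.88003939e-04 -9.99998723e-01] w 0.38846044572485994 [-0.05758555  0.30867573 -1.47180212]
```

View pics/w3b.png

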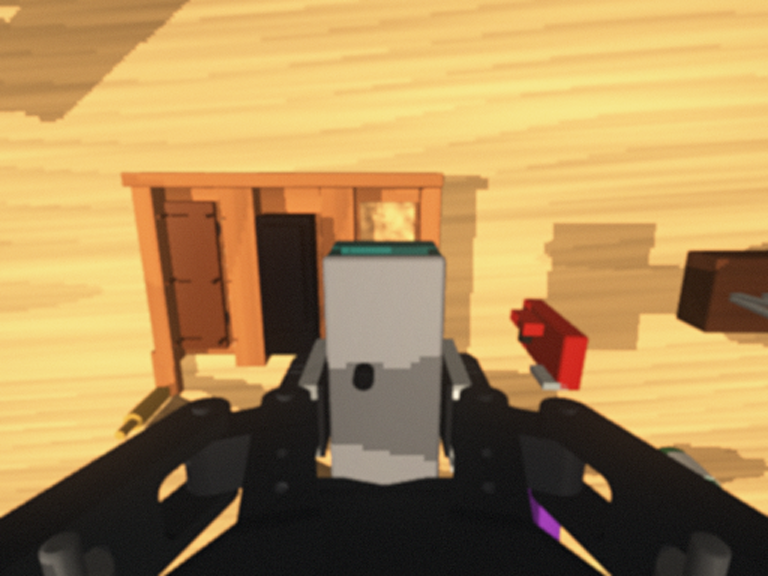

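Run:
```python
from h import *
g=lambda x,y,z:np.round(1000*wr("w3",(x+.5)/1.5-.5,(y+.5)/1.5-.5,z),1)
for n,x,y,z in [("roofFL",324,257,.177),("roofFR",445,256,.177),("roofNL",331,474,.177),("roofNR",440,474,.177),
("backTL",122,174,.038),("backTR",443,175,.038),("backFL",122,187,.038),("backFR",443,188,.038),("corkL",358,204,.016),("corkR",419,203,.016),
("divRin",420,190,.03),("divRout",442,190,.03),("div2L",320,190,.03),("div2R",355,190,.03),("d1L",218,190,.03),("d1R",256,190,.03),("L out",133,190,.03),("Lfront out",155,388,.03),("Lfront in",180,388,.03),("d1f",238,364,.03),("d1fR",266,364,.03)]: print(n,g(x,y,z))
print(g(364,376,.182))
```

```text
roofFL [693.4 -82.8 177. ]
roofFR [ 691.5 -115.7  177. ]
roofNL [624.2 -77.9 177. ]
roofNR [ 622.  -112.1  177. ]
backTL [723.   48.7  38. ]
backTR [ 710.3 -133.6   38. ]
backFL [715.8  50.3  38. ]
backFR [ 703.1 -133.4   38. ]
corkL [695.8 -82.6  16. ]
corkR [ 693.9 -120.9   16. ]
divRin [ 702.5 -120.8   30. ]
divRout [ 701.6 -133.8   30. ]
div2L [706.4 -61.7  30. ]
div2R [705.  -82.4  30. ]
d1L [710.4  -1.4  30. ]
d1R [708.9 -23.9  30. ]
L out [713.7  48.9  30. ]
Lfront out [584.7  62.4  30. ]
Lfront in [583.6  45.6  30. ]
d1f [598.4   4.1  30. ]
d1fR [597.2 -14.4  30. ]
[659.7 -91.3 182. ]
```

Request:
{"method": "play_rows", "body": {"commands": [[2.6, 1.0, 10, 0, 0, 0], [0, 0, 25, 0, 0, 0], [0, 0, 28, 0, 0, 0], [0, 0, 20, 0, 0, 0], [0, 0, 11, 0, 0, 0]]}}

```text
time: 7.35
tool_pos: [0.6486, -0.0964, 0.0412]
tool_rot: [-0.001, 0.999, -0.032, -0.003]
contact_force: [-0.3, 0.3, -1.8]
gripper_width: 0.389
grasp_force: 60.1
```

Request:
{"method": "play_rows", "body": {"commands": [[0, 0, 2, 0, 0, 0], [0, 0, 2, 0, 0, 0], [0, 0, 1, 0, 0, 0], [0, 0, 1, 0, 0, 0], [0, 0, 0, 0, 0, 0]]}}

```text
time: 7.77
tool_pos: [0.6523, -0.0984, 0.041]
tool_rot: [0.0, 0.999, -0.033, 0.001]
contact_force: [-0.5, -0.7, -1.2]
gripper_width: 0.388
grasp_force: 60.1
```

Run:
```python
from h import *
look('w4')
from plant import imaging
f=imaging.grab_frame("side")
s=f["image"][:,:,::-1][200:275,270:340];w=cv2.imread('pics/w4.png')
cv2.imwrite('pics/w4b.png',np.hstack([cv2.resize(w[90:345,110:400],(455,400),interpolation=cv2.INTER_CUBIC),cv2.resize(s,(340,400),interpolation=cv2.INTER_CUBIC)]))
```

```text
7.7667 [ 0.65228418 -0.09842657  0.04104722] yaw -0.06552450780627417 zax [ 2.45201877e-03 -6.83526383e-04 -9.99996760e-01] w 0.3880264957580183 [-0.53427132 -0.68260888 -1.2049713 ]
```

View pics/w4b.png

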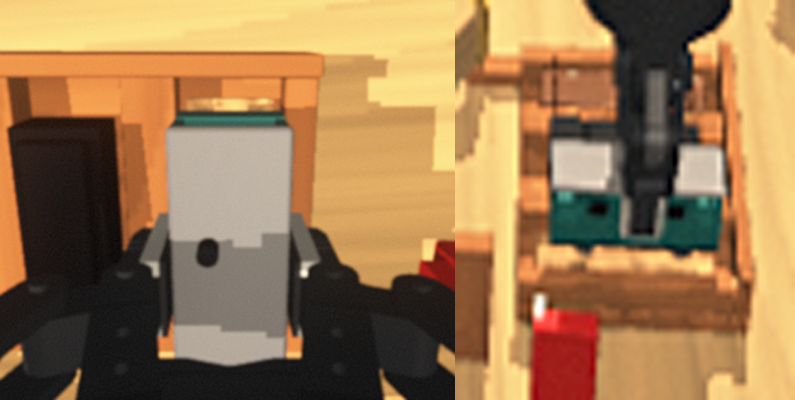

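Run:
```python
from h import *
g=lambda x,y,z:np.round(1000*wr("w4",110+(x+.5)/1.569-.5,90+(y+.5)*255/400-.5,z),1)
for n,x,y,z in [("roofFL",167,126,.079),("roofFR",291,126,.079),("roofNL",172,357,.079),("roofNR",288,357,.079),("divL",174,82,.03),("divR",281,82,.03),("divRout",315,82,.03),("rightcornerT",323,54,.038),("corkL",186,100,.016),("corkR",281,100,.016),("wallfrontR",321,76,.038)]: print(n,g(x,y,z))
```

```text
roofFL [697.7 -84.6  79. ]
roofFR [ 695.6 -116.9   79. ]
roofNL [627.3 -78.9  79. ]
roofNR [ 625.  -113.8   79. ]
divL [704.9 -81.3  30. ]
divR [ 702.4 -119.9   30. ]
divRout [ 701.6 -132.1   30. ]
rightcornerT [ 711.6 -133.6   38. ]
corkL [696.4 -83.6  16. ]
corkR [ 693.9 -121.1   16. ]
wallfrontR [ 704.3 -132.8   38. ]
```

Request:
{"method": "play_rows", "body": {"commands": [[0, 0, 2, 0, 0, 0], [0, 0, 2, 0, 0, 0], [0, 0, 2, 0, 0, 0], [0, 0, 1, 0, 0, 0], [0, 0, 0, 0, 0, 0]]}}

```text
time: 8.28
tool_pos: [0.6508, -0.0981, 0.0319]
tool_rot: [-0.0, 0.999, -0.033, -0.001]
contact_force: [-0.2, 0.1, -1.6]
gripper_width: 0.387
grasp_force: 60.1
```

Request:
{"method": "play_rows", "body": {"commands": [[0, 0, 1, 0, 0, 0], [0, 0, 1, 0, 0, 0], [0, 0, 1, 0, 0, 0], [0, 0, 1, 0, 0, 0], [0, 0, 0, 0, 0, 0]]}}

```text
time: 8.7
tool_pos: [0.6511, -0.0982, 0.0282]
tool_rot: [-0.0, 0.999, -0.033, -0.0]
contact_force: [-0.3, 0.4, -1.5]
gripper_width: 0.388
grasp_force: 60.1
```

Request:
{"method": "play_rows", "body": {"commands": [[0, 0, 1, 0, 0, 0], [0, 0, 0.5, 0, 0, 0], [0, 0, 0.5, 0, 0, 0], [0, 0, 0, 0, 0, 0], [0, 0, 0, 0, 0, 0]]}}

```text
time: 9.12
tool_pos: [0.6512, -0.0982, 0.0265]
tool_rot: [-0.0, 0.999, -0.033, -0.0]
contact_force: [-0.5, -0.1, -1.4]
gripper_width: 0.388
grasp_force: 60.1
```

Request:
{"method": "play_rows", "body": {"commands": [[0, 0, 0.5, 0, 0, 0], [0, 0, 0.5, 0, 0, 0], [0, 0, 0, 0, 0, 0], [0, 0, 0, 0, 0, 0]]}}

```text
time: 9.45
tool_pos: [0.6514, -0.0982, 0.0261]
tool_rot: [0.0, 0.999, -0.033, 0.0]
contact_force: [-2.9, 0.2, 3.1]
gripper_width: 0.387
grasp_force: 60.6
```

Request:
{"method": "play_rows", "body": {"commands": [[0, 0, 0.5, 0, 0, 0], [0, 0, 0.5, 0, 0, 0], [0, 0, 0, 0, 0, 0], [0, 0, 0, 0, 0, 0]]}}

```text
time: 9.78
tool_pos: [0.6514, -0.0982, 0.0261]
tool_rot: [0.0, 0.999, -0.033, -0.0]
contact_force: [-5.2, 1.1, 9.0]
gripper_width: 0.388
grasp_force: 61.4
```

Request:
{"method": "play_rows", "body": {"commands": [[0, 0, -1, 0, 0, 0], [0, 0, -0.7, 0, 0, 0], [0, 0, 0, 0, 0, 0], [0, 0, 0, 0, 0, 0]]}}

```text
time: 10.12
tool_pos: [0.6514, -0.0982, 0.0261]
tool_rot: [0.0, 0.999, -0.033, 0.0]
contact_force: [-0.6, -0.4, 1.5]
gripper_width: 0.39
grasp_force: 60.3
```

Request:
{"method": "play_rows", "body": {"commands": [[0, 0, 0, 0, 0, 0], [0, 0, 0, 0, 0, 0], [0, 0, 0, 0, 0, 0], [0, 0, 0, 0, 0, 0]], "hand": 44}}

```text
time: 10.45
tool_pos: [0.6512, -0.0982, 0.026]
tool_rot: [-0.0, 0.999, -0.033, -0.0]
contact_force: [0.3, -0.6, -0.9]
gripper_width: 0.517
grasp_force: 0.0
```

Request:
{"method": "play_rows", "body": {"commands": [[0, 0, -6, 0, 0, 0], [0, 0, -12, 0, 0, 0], [0, 0, -30, 0, 0, 0], [0, 0, -40, 0, 0, 0], [0, 0, -40, 0, 0, 0]]}}

```text
time: 10.87
tool_pos: [0.6505, -0.098, 0.1556]
tool_rot: [-0.0, 0.999, -0.033, -0.001]
contact_force: [1.3, -0.8, -0.2]
gripper_width: 0.515
grasp_force: 0.0
```

Request:
{"method": "play_rows", "body": {"commands": [[-35.3, -5.9, 0, 0, 0, 0], [-35.3, -5.9, 0, 0, 0, 0], [-35.3, -5.9, 0, 0, 0, 0], [-35.3, -5.9, 0, 0, 0, 0], [-35.3, -5.9, 0, 0, 0, 0]], "hand": 0}}

```text
time: 11.28
tool_pos: [0.4758, -0.0569, 0.1554]
tool_rot: [0.0, 0.999, -0.033, 0.001]
contact_force: [-0.8, -0.2, 1.0]
gripper_width: -0.001
grasp_force: 0.0
```

Request:
{"method": "play_rows", "body": {"commands": [[-35.3, -5.9, 0, 0, 0, 0], [0, 0, 30, 0, 0, 0], [0, 0, 25, 0, 0, 0], [0, 0, 0, 0, 0, 0], [0, 0, 0, 0, 0, 0]]}}

```text
time: 11.7
tool_pos: [0.4415, -0.0488, 0.0992]
tool_rot: [-0.0, 0.999, -0.033, -0.001]
contact_force: [1.1, -0.2, 0.6]
gripper_width: -0.002
grasp_force: 0.0
```

Run:
```python
from h import *
look('w5')
from plant import imaging
t=imaging.grab_frame("top");np.savez("top5.npz",**t)
a=t["image"][:,:,::-1][110:230,220:365];w=cv2.imread('pics/w5.png')
cv2.imwrite('pics/w5b.png',np.vstack([cv2.resize(w[:300],(512,300)),cv2.resize(a,(362,300),interpolation=cv2.INTER_CUBIC)[:, :].copy() if 0 else np.pad(cv2.resize(a,(362,300),interpolation=cv2.INTER_CUBIC),((0,0),(0,150),(0,0)))]))
```

```text
11.7 [ 0.44148545 -0.04876414  0.09922736] yaw -0.06562988051393594 zax [-1.46888381e-03  4.28935404e-04 -9.99998829e-01] w -0.0017522078584447437 [ 1.07409407 -0.2071289   0.63162318]
```

View pics/w5b.png

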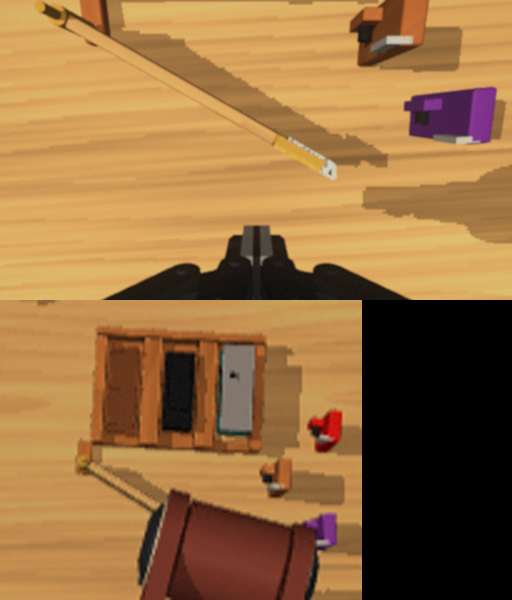

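Run:
```python
from h import *
for n,u,v,z in [("hinge",50,13,.06),("gate outer top at L",150,79,.056),("outer top",240,131,.056),("housing end",330,178,.068),("tongue tip",337,172,.066),("housing start",276,143,.07),("post",385,35,.074),("strike",400,42,.068)]: print(n,np.round(1000*wr("w5",u,v,z),1))
```

```text
hinge [573.9  65.8  60. ]
gate outer top at L [534.1  13.8  56. ]
outer top [497.8 -41.1  56. ]
housing end [464.4 -98.4  68. ]
tongue tip [ 467.7 -103.5   66. ]
housing start [489.7 -64.   70. ]
post [ 546.  -127.6   74. ]
strike [ 543. -139.   68.]
```

Request:
{"method": "play_rows", "body": {"commands": [[0, 0, 25, 0, 0, 0], [0, 0, 25, 0, 0, 0], [0, 0, 15, 0, 0, 0], [0, 0, 7, 0, 0, 0], [10, 0, 0, 0, 0, 0]]}}

```text
time: 12.22
tool_pos: [0.4509, -0.0493, 0.0261]
tool_rot: [-0.0, 0.999, -0.033, -0.002]
contact_force: [-0.8, 0.3, 0.7]
gripper_width: 0.002
grasp_force: 0.0
```

Request:
{"method": "play_rows", "body": {"commands": [[6, 0, 0, 0, 0, 0], [3, 0, 0, 0, 0, 0], [2, 0, 0, 0, 0, 0], [2, 0, 0, 0, 0, 0], [2, 0, 0, 0, 0, 0]]}}

```text
time: 12.63
tool_pos: [0.4677, -0.0507, 0.0278]
tool_rot: [0.0, 0.999, -0.033, 0.0]
contact_force: [-0.1, 0.0, -0.7]
gripper_width: -0.001
grasp_force: 0.0
```

Request:
{"method": "play_rows", "body": {"commands": [[2, 0, 0, 0, 0, 0], [2, 0, 0, 0, 0, 0], [2, 0, 0, 0, 0, 0], [2, 0, 0, 0, 0, 0], [2, 0, 0, 0, 0, 0]]}}

```text
time: 13.05
tool_pos: [0.4773, -0.0513, 0.0272]
tool_rot: [-0.0, 0.999, -0.033, 0.0]
contact_force: [0.3, -0.4, 0.1]
gripper_width: -0.002
grasp_force: 0.0
```

Request:
{"method": "play_rows", "body": {"commands": [[2, 0, 0, 0, 0, 0], [2, 0, 0, 0, 0, 0], [2, 0, 0, 0, 0, 0], [2, 0, 0, 0, 0, 0], [2, 0, 0, 0, 0, 0]]}}

```text
time: 13.47
tool_pos: [0.4873, -0.0519, 0.0272]
tool_rot: [-0.0, 0.999, -0.033, -0.0]
contact_force: [-0.3, 0.5, 0.3]
gripper_width: 0.0
grasp_force: 0.1
```

Request:
{"method": "play_rows", "body": {"commands": [[2, 0, 0, 0, 0, 0], [2, 0, 0, 0, 0, 0], [2, 0, 0, 0, 0, 0], [2, 0, 0, 0, 0, 0], [2, 0, 0, 0, 0, 0]]}}

```text
time: 13.88
tool_pos: [0.4973, -0.0526, 0.0272]
tool_rot: [-0.0, 0.999, -0.033, -0.0]
contact_force: [-0.6, -0.9, -0.5]
gripper_width: -0.002
grasp_force: 0.1
```

Request:
{"method": "play_rows", "body": {"commands": [[2, 0, 0, 0, 0, 0], [2, 0, 0, 0, 0, 0], [2, 0, 0, 0, 0, 0], [2, 0, 0, 0, 0, 0], [2, 0, 0, 0, 0, 0]]}}

```text
time: 14.3
tool_pos: [0.5073, -0.0533, 0.0272]
tool_rot: [-0.0, 0.999, -0.033, 0.0]
contact_force: [-0.2, 0.3, -0.4]
gripper_width: 0.004
grasp_force: 0.1
```

Request:
{"method": "play_rows", "body": {"commands": [[2, 0, 0, 0, 0, 0], [2, 0, 0, 0, 0, 0], [1.5, 0, 0, 0, 0, 0], [1.5, 0, 0, 0, 0, 0], [1, 0, 0, 0, 0, 0]]}}

```text
time: 14.72
tool_pos: [0.5153, -0.0538, 0.0272]
tool_rot: [-0.0, 0.999, -0.033, 0.0]
contact_force: [0.3, -0.3, -0.2]
gripper_width: -0.001
grasp_force: 0.1
```

Request:
{"method": "play_rows", "body": {"commands": [[1, 0, 0, 0, 0, 0], [1, 0, 0, 0, 0, 0], [1, 0, 0, 0, 0, 0], [1, 0, 0, 0, 0, 0], [1, 0, 0, 0, 0, 0]]}}

```text
time: 15.13
tool_pos: [0.5201, -0.0541, 0.0272]
tool_rot: [0.0, 0.999, -0.033, -0.0]
contact_force: [-0.3, 0.9, 0.2]
gripper_width: -0.003
grasp_force: 0.1
```

Request:
{"method": "play_rows", "body": {"commands": [[1, 0, 0, 0, 0, 0], [1, 0, 0, 0, 0, 0], [1, 0, 0, 0, 0, 0], [1, 0, 0, 0, 0, 0], [1, 0, 0, 0, 0, 0]]}}

```text
time: 15.55
tool_pos: [0.5251, -0.0544, 0.0272]
tool_rot: [0.0, 0.999, -0.033, -0.0]
contact_force: [-1.1, 0.5, -0.0]
gripper_width: -0.001
grasp_force: 0.1
```

Request:
{"method": "play_rows", "body": {"commands": [[1, 0, 0, 0, 0, 0], [1, 0, 0, 0, 0, 0], [1, 0, 0, 0, 0, 0], [0.7, 0, 0, 0, 0, 0], [0.7, 0, 0, 0, 0, 0]]}}

```text
time: 15.97
tool_pos: [0.5295, -0.0547, 0.0272]
tool_rot: [-0.0, 0.999, -0.033, 0.0]
contact_force: [0.4, 0.7, -0.3]
gripper_width: -0.001
grasp_force: 0.1
```

Request:
{"method": "play_rows", "body": {"commands": [[0.7, 0, 0, 0, 0, 0], [0.7, 0, 0, 0, 0, 0], [0.7, 0, 0, 0, 0, 0]]}}

```text
time: 16.22
tool_pos: [0.5316, -0.0549, 0.0272]
tool_rot: [-0.0, 0.999, -0.033, -0.0]
contact_force: [0.0, 0.4, 0.0]
gripper_width: -0.0
grasp_force: 0.1
```

Request:
{"method": "play_rows", "body": {"commands": [[0.7, 0, 0, 0, 0, 0], [0.7, 0, 0, 0, 0, 0], [0.7, 0, 0, 0, 0, 0]]}}

```text
time: 16.47
tool_pos: [0.5337, -0.055, 0.0272]
tool_rot: [-0.0, 0.999, -0.033, -0.0]
contact_force: [-0.4, -0.9, -0.3]
gripper_width: 0.003
grasp_force: 0.1
```

Request:
{"method": "play_rows", "body": {"commands": [[0.7, 0, 0, 0, 0, 0], [0.7, 0, 0, 0, 0, 0], [0.7, 0, 0, 0, 0, 0]]}}

```text
time: 16.72
tool_pos: [0.5353, -0.0552, 0.0271]
tool_rot: [0.0, 0.999, -0.033, -0.001]
contact_force: [-2.6, 0.1, 1.5]
gripper_width: -0.0
grasp_force: 1.5
```

Request:
{"method": "play_rows", "body": {"commands": [[0.7, 0, 0, 0, 0, 0], [0.7, 0, 0, 0, 0, 0], [0.7, 0, 0, 0, 0, 0]]}}

```text
time: 16.97
tool_pos: [0.5368, -0.0555, 0.0271]
tool_rot: [0.0, 0.999, -0.033, -0.001]
contact_force: [-6.8, -1.1, 3.6]
gripper_width: -0.001
grasp_force: 2.8
```

Request:
{"method": "play_rows", "body": {"commands": [[0.5, 0, 0, 0, 0, 0], [0.5, 0, 0, 0, 0, 0]]}}

```text
time: 17.13
tool_pos: [0.5376, -0.0556, 0.027]
tool_rot: [0.0, 0.999, -0.033, -0.002]
contact_force: [-6.7, -2.4, 5.3]
gripper_width: -0.004
grasp_force: 3.1
```

Request:
{"method": "play_rows", "body": {"commands": [[0.5, 0, 0, 0, 0, 0], [0.5, 0, 0, 0, 0, 0]]}}

```text
time: 17.3
tool_pos: [0.5385, -0.0558, 0.0271]
tool_rot: [0.0, 0.999, -0.033, -0.002]
contact_force: [-7.2, -1.8, 4.5]
gripper_width: 0.003
grasp_force: 3.4
```

Request:
{"method": "play_rows", "body": {"commands": [[0.5, 0, 0, 0, 0, 0], [0.5, 0, 0, 0, 0, 0]]}}

```text
time: 17.47
tool_pos: [0.5405, -0.0556, 0.0271]
tool_rot: [0.0, 0.999, -0.033, -0.0]
contact_force: [0.3, -0.1, -0.1]
gripper_width: -0.002
grasp_force: 0.1
```

Request:
{"method": "play_rows", "body": {"commands": [[0.5, 0, 0, 0, 0, 0], [0.5, 0, 0, 0, 0, 0]]}}

```text
time: 17.63
tool_pos: [0.5422, -0.0555, 0.0272]
tool_rot: [-0.0, 0.999, -0.033, 0.0]
contact_force: [-1.9, 0.2, 0.1]
gripper_width: -0.002
grasp_force: 0.9
```

Request:
{"method": "play_rows", "body": {"commands": [[0.5, 0, 0, 0, 0, 0], [0.5, 0, 0, 0, 0, 0]]}}

```text
time: 17.8
tool_pos: [0.5424, -0.0555, 0.0271]
tool_rot: [-0.0, 0.999, -0.033, -0.001]
contact_force: [-4.4, -0.6, 2.4]
gripper_width: 0.001
grasp_force: 2.1
```

Request:
{"method": "play_rows", "body": {"commands": [[0.5, 0, 0, 0, 0, 0], [0.5, 0, 0, 0, 0, 0]]}}

```text
time: 17.97
tool_pos: [0.5429, -0.0555, 0.0269]
tool_rot: [-0.0, 0.999, -0.033, -0.001]
contact_force: [-6.8, 0.3, 4.4]
gripper_width: 0.002
grasp_force: 3.4
```

Request:
{"method": "play_rows", "body": {"commands": [[0.5, 0, 0, 0, 0, 0], [0, 0, 0, 0, 0, 0]]}}

```text
time: 18.13
tool_pos: [0.5429, -0.0555, 0.0269]
tool_rot: [-0.0, 0.999, -0.033, -0.002]
contact_force: [-8.0, -0.9, 4.1]
gripper_width: -0.002
grasp_force: 3.8
```

Request:
{"method": "play_rows", "body": {"commands": [[0.4, 0, 0, 0, 0, 0], [0, 0, 0, 0, 0, 0]]}}

```text
time: 18.3
tool_pos: [0.543, -0.0556, 0.0269]
tool_rot: [-0.0, 0.999, -0.033, -0.002]
contact_force: [-8.7, -0.5, 5.8]
gripper_width: 0.003
grasp_force: 4.3
```

Request:
{"method": "play_rows", "body": {"commands": [[0.5, 0, 0, 0, 0, 0], [0, 0, 0, 0, 0, 0]]}}

```text
time: 18.47
tool_pos: [0.5432, -0.0556, 0.0269]
tool_rot: [-0.0, 0.999, -0.033, -0.003]
contact_force: [-9.2, -0.3, 6.5]
gripper_width: -0.004
grasp_force: 5.0
```

Request:
{"method": "play_rows", "body": {"commands": [[0.5, 0, 0, 0, 0, 0], [0, 0, 0, 0, 0, 0], [0, 0, 0, 0, 0, 0], [0, 0, 0, 0, 0, 0]]}}

```text
time: 18.8
tool_pos: [0.5433, -0.0556, 0.0269]
tool_rot: [-0.0, 0.999, -0.033, -0.003]
contact_force: [-11.9, -0.4, 7.4]
gripper_width: -0.0
grasp_force: 5.6
```

Request:
{"method": "play_rows", "body": {"commands": [[-1.5, 0, 0, 0, 0, 0], [-1.5, 0, 0, 0, 0, 0], [-2, 0, 0, 0, 0, 0], [-5, 0, 0, 0, 0, 0], [-8, 0, 0, 0, 0, 0]]}}

```text
time: 19.22
tool_pos: [0.5284, -0.0546, 0.0277]
tool_rot: [0.0, 0.999, -0.033, 0.001]
contact_force: [0.9, 0.0, 0.2]
gripper_width: -0.001
grasp_force: 0.0
```

Request:
{"method": "play_rows", "body": {"commands": [[-30, 0, 0, 0, 0, 0], [-30, 0, 0, 0, 0, 0], [-20, 0, -30, 0, 0, 0], [0, 0, -40, 0, 0, 0], [0, 0, 0, 0, 0, 0]]}}

```text
time: 19.63
tool_pos: [0.4511, -0.0502, 0.1041]
tool_rot: [0.001, 0.999, -0.033, 0.006]
contact_force: [1.5, -1.4, 1.8]
gripper_width: -0.005
grasp_force: 0.0
```

Request:
{"method": "play_rows", "body": {"commands": [[0, 0, 0, 0, 0, 0], [0, 0, 0, 0, 0, 0], [0, 0, 0, 0, 0, 0]]}}

```text
time: 19.88
tool_pos: [0.4471, -0.0491, 0.0961]
tool_rot: [-0.0, 0.999, -0.033, -0.001]
contact_force: [-0.1, 0.6, -0.8]
gripper_width: -0.002
grasp_force: 0.0
```

Run:
```python
from h import *
look('w6')
f=np.load("w6.npz");M=np.linalg.inv(f["M"]);img=f["img"]
# sample columns of the image along lines across where the gate should be: stand frame around hinge
h=np.array([572,65.5])/1e3;X=np.array([.9978,-.067]);Y=np.array([.067,.9978])
hsv=cv2.cvtColor(img,cv2.COLOR_RGB2HSV)
for l in (60,90,120,145,170,185,195):
    row=[]
    for x in range(-40,21,2):
        p=h+X*x/1e3-Y*l/1e3;z=.056 if l<150 else .07
        c=M@np.array([*p,z,1]);u=f["fx"]*c[0]/c[2]+f["cx"];v=f["fx"]*c[1]/c[2]+f["cy"]
        row.append("%d"%img[int(round(v)),int(round(u))].sum() if 0<=u<511.4 and 0<=v<383.4 else "-")
    print(l,*row)
```

```text
19.8833 [ 0.44708304 -0.04909824  0.09608196] yaw -0.06556467472317627 zax [-1.72635586e-03  5.47309884e-04 -9.99998360e-01] w -0.0018478929236522006 [-0.05579406  0.55671755 -0.76657457]
60 448 461 483 469 458 459 476 472 471 464 482 483 414 320 255 158 155 153 436 488 473 460 503 502 500 479 209 145 - - -
90 456 450 478 474 465 449 456 461 459 472 466 478 413 307 152 164 145 413 481 478 465 484 493 503 497 482 217 129 - - -
120 475 448 473 473 466 459 444 479 453 449 469 351 312 142 132 287 419 486 488 463 449 463 487 491 498 482 218 124 - - -
145 475 459 479 479 460 456 453 478 477 439 422 298 156 161 151 309 445 456 482 471 470 450 489 487 493 344 178 122 - - -
170 482 466 482 475 457 435 473 486 347 286 147 149 167 170 248 422 425 421 436 532 432 481 485 456 111 110 - - - - -
185 484 482 485 476 465 438 438 132 179 157 136 283 344 153 410 424 403 417 534 358 353 347 476 343 335 332 - - - - -
195 483 479 481 474 458 443 338 322 127 134 172 206 319 381 472 478 560 553 344 191 186 192 170 182 442 474 - - - - -
```

```bash
python3 -c "
from plant import manip
print(manip.job_done())"
```

```text
the job is handed in; nothing more can be done
None
```

The guards van stands on its wheels on the cork bed and is let go. The gate is latched (it rode over at about 9 N, the final push was about 14 N, and it stayed shut), and the job is handed in; no verdict came back.

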